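# Dial open the slide lockbox

## Task

Open the lockbox by its combination and slide its cover fully open. Holding the dial's crank knob, turn anticlockwise past the 4 o'clock mark once and stop on it at the second arrival; turn clockwise past the 7 o'clock mark once and stop on it at the second arrival; then turn slowly anticlockwise, less than three quarters of a turn, until you feel the lock catch and hold the dial. Then stop at once without forcing it, since the bolt is delicate. The box only stands on the table: keep the box where it is, do not knock its neighbours about, and let go of everything at the end.

Things in the scene. Friction and masses are not known exactly. Their poses are not given: they have to be found in the camera images.
- lockbox: Grey steel lockbox, 130 mm deep (its x) x 232 mm wide (its y) x 80 mm high, about 2.9 kg in all, standing loose on rubber feet: a sideways force of roughly 15 to 30 N makes it slide. Origin: centre of the underside; x points away from the robot, y to its left, z up. Left half (+y): lock housing, top 70 mm high, with the dial. Right half (-y): compartment with a flat sliding cover.
- dial_axis (a point): Point on the dial's upright axis, 107 mm above the table (mid grip height of the crank knob), at x 0, y +55 mm of the lockbox, with the lockbox's axes. Dial: 90 mm diameter, face 80 mm high. In the lock, the dial picks up two wheels in turn, each after almost a full turn, so every pass counts. Drag 0.03 N m, up to 0.08 with both wheels. The first two numbers must be met within 0.2 rad.
- mark_twelve (a point): The long broad white mark, 12 o'clock, on the fixed dark ring round the dial: 52 mm from the axis on the lockbox's +x side. Twelve marks stand 30 degrees apart like the hours of a clock seen from above; 3 o'clock is on the cover's side (-y).
- dial (a joint): Angle of the dial, rad, clockwise from above: 0 with the crank knob at 12 o'clock, pi/6 more per hour; no end stops, counts on over full turns. On the last turn, anticlockwise (negative) from 7 o'clock, a spring bolt drops in after 1.7 to 3.1 rad (differs each time, unseen; go below 1.5 rad/s). Then the dial is blocked with up to 0.15 rad of play: over about 20 N at the knob harms the bolt.
- crank_grip (a point): Middle of the grip of the crank knob: an upright black cylinder of 18 mm diameter standing on the dial 32 mm from its axis, from 83 to 122 mm above the table. The knob spins freely on its post, so it can be gripped and led round in a circle without turning the hand. Its axes turn with the dial.
- cover (a joint): Travel of the sliding cover in m: 0 shut, 0.085 fully open at its end stop; it slides along the lockbox's -x (towards the robot). About 1.2 N of friction once unlocked; while locked it moves only about 2 mm.
- cover_grip (a point): Middle of the cover's upright black pull tab: 12 mm thick along the lockbox's x, 44 mm wide along its y, from about 78 to 108 mm above the table; this point is 94 mm above the table. At x +10 mm, y -62 mm of the lockbox when shut. Moves with the cover.
- seed_jar: Bystander: seed jar with lid, 54 mm diameter, 70 mm high, loose, left of the lockbox. Origin: centre of its underside.
- petri_dish: Bystander: flat petri dish, 72 mm diameter, 14 mm high, loose, right of the lockbox. Origin: centre of its underside.
- timer: Bystander: small kitchen timer lying flat, 64 x 64 x 21 mm, loose, to the right in front. Origin: centre of its underside.

How it is judged:
By the outcome, as a careful person would: the job done as asked, in the order asked, and still so for the second after the job is handed in, with the robot touching nothing.
It also fails if it takes over 72 s, if anything falls off the work surface, if the arm or the gripper's body presses on something with over 40 N, if the wrist force passes 120 N, or if a joint passes its speed limit or range.

## Robot

A 6-joint arm with a two-finger parallel gripper is mounted at the origin on a cart in front of the work surface, level with it; the furniture and walls round the work are solid. World frame = base frame: x ahead of the robot, y to its left, z up, the work surface at z = 0. Lengths are in mm, angles in rad, forces in N, time in s.
With the tool pointing down it reaches from about 350 to 875 mm from the base axis. Payload 4.2 kg.
Tool frame: the origin (TCP) lies on the centre line of the jaws, within the pads' length; the fingertips stand 19 mm ahead of it and the grasp point (between the pads) is the TCP; z points along the fingers, y is the direction in which the jaws open and shut (so a half turn about z gives the same grasp; the last joint's range is limited). The gripper opens to 85 mm and grips with 20 to 120 N. Pads are 22 mm wide; open, the fingers measure 114 mm over their backs; the gripper's body (76 mm by 85 mm) begins 54 mm behind the grasp point. The pads swing forward as they close: fully open they stand 13 mm farther back than shut.
Start: joints at [-1.088, 0.385, 0.008, 0, -1.194, -0.259], TCP at [138.728, -609.388, 250.312] pointing down, gripper open.
Joint ranges: [-3.14, 3.14], [-1.21, 2.06], [-1.07, 1.41], [-3.16, 2.05], [-2.99, -0.16], [-3.1, 3.1]. Speed limits (rad/s): [2.79, 2.79, 3.14, 3.14, 3.14, 3.14].

## Interface

Orientations are given as a rotation vector (axis times angle).
In Python, from station import r, vision, job_done gives the robot as it stands.
- The arm moves only by the shell command python3 -m handwheel 'ROWS' [FORCE]. ROWS is JSON, a list of rows, each a list of 5 numbers: the shift along the tool's x, y, z in mm, then the turn about the tool's z in degrees, then the finger opening in mm, from 0 to 85.4. A call has 1 to 10 rows; each row shifts and turns the pose as measured when the row begins, along the tool's axes as they then stand; what a row does not reach is not made up. A row lasts 1/10 s, in which the tool goes at most 50 mm and 8.59 degrees, less where a joint would pass 70% of its speed; a pose out of reach is approached as far as the arm can. A call with a gripper value outside its range is refused whole. The fingers move at their own pace and stop on an object; FORCE is the grip in N (left out, the last holds). Time passes only in rows, so rows that do not move let the fingers close. It gives the time, the measured TCP pose, the force and the opening at its end, in the units of the state.
- r.get_obs(): the state, without advancing time (a new reading comes with each control period).
- vision.camera(name): name is "scene" or "top" or "wrist"; returns a dict with "pixels" (384x512x3 uint8, red, green, blue), "depth" (384x512 float32, mm along the optical axis (not along the pixel's ray), 0 where there is no reading), "fovy" (degrees; the focal length in pixels is half the picture's height over the tangent of half this angle, whatever the lens; pixels are square), "cx", "cy" (the principal point, pixels), "T" (4x4, takes a point from camera to world coordinates); the wrist camera has in their place "hand_eye" (4x4, takes a point from camera to tool coordinates, whose origin is the TCP and whose axes are the flange's). Camera axes: x right, y down, z forward; pixel columns grow to the right and rows downward; lengths in mm; the calibration is good to about 2 mm. A picture is of the moment at which its call begins: read the wrist's pose just before it.
- job_done(): hands the job in, once; it reports no verdict.
The state is a dict: "clock": time; "joint_positions": joint angles; "qvel": joint speeds; "joint_torque": joint torques, N m; "tcp_pos": TCP position; "tool_rot": TCP orientation; "force": force on the tool from outside, world axes, zero at the start; "torque": the same for the moment, N m; "gripper_width": finger opening in mm.
Only numpy, scipy, OpenCV 4.12 (cv2) and the standard library are available. Lean on these libraries where they do the work, as an engineer would, in place of code of your own. Each camera call takes 0.05 s, during which the arm holds its last target.

## Working session

There is one attempt and no reset: what is moved stays moved. The work goes in short steps, Python scripts to look and compute and a shell command to move; the robot and the scene stay as the last step left them, time stands still between calls to the robot, and variables do not carry over. Pictures are saved under pics/ and viewed, and the job is handed in when it is done.

```bash
ls; mkdir -p pics; python3 - <<'E'
from station import r,vision
import cv2,numpy as np
print(r.get_obs())
for n in ["scene","top"]:
    c=vision.camera(n); cv2.imwrite(f"pics/{n}0.png",c["pixels"][:,:,::-1]); np.savez(f"{n}0.npz",**c)
    print(n,c["fovy"],c["cx"],c["cy"],c["T"])
print(r.get_obs()["clock"])
E
```

```text
pics
{'clock': 0.0, 'joint_positions': array([-1.08843402e+00,  3.85549237e-01,  6.58017361e-03, -4.98839144e-04,
       -1.19397883e+00, -2.58605032e-01]), 'qvel': array([-8.00532373e-05, -1.00088563e-04,  5.52402446e-04, -1.40579917e-03,
        3.19111250e-04, -5.63257729e-04]), 'joint_torque': array([ 5.48974617e-05, -3.92291451e+01,  1.88400739e+01,  4.18587416e+00,
       -4.58436363e-03,  1.03357553e-05]), 'tcp_pos': array([ 138.58012637, -608.87121228,  249.20810802]), 'tool_rot': array([ 0.35041813, -3.12163752, -0.00341369]), 'force': array([-0.40029674, -0.32045044,  1.51190144]), 'torque': array([-0.00403096,  0.04376587, -0.03949803]), 'gripper_width': 85.55400452794863}
scene 53.431654622113854 258.2169403856792 190.52110942219014 [[ 6.93840034e-01  4.63212458e-01 -5.51380293e-01  1.05460286e+03]
 [ 7.20078128e-01 -4.37155490e-01  5.38871569e-01 -5.44214367e+02]
 [ 8.57310223e-03 -7.70927556e-01 -6.36865139e-01  7.31691403e+02]
 [ 0.00000000e+00  0.00000000e+00  0.00000000e+00  1.00000000e+00]]
top 55.000480232445476 246.86530321392843 189.19946746204255 [[-2.84554676e-03 -9.92021696e-01  1.26035146e-01  4.00465324e+02]
 [-9.99924052e-01  4.33400063e-03  1.15371946e-02  1.54682428e+01]
 [-1.19913838e-02 -1.25992744e-01 -9.91958686e-01  1.08689995e+03]
 [ 0.00000000e+00  0.00000000e+00  0.00000000e+00  1.00000000e+00]]
0.1
```

View pics/top0.png

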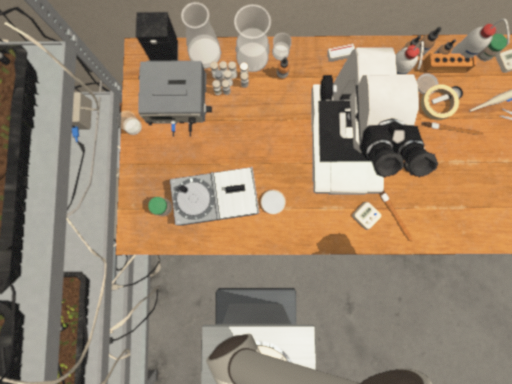

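View pics/scene0.png

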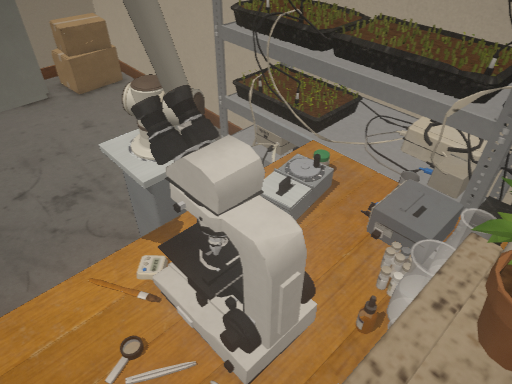

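The top view shows the lockbox at px (171–258, 168–224), with the jar at (157,205), dish at (273,202) and timer at (367,215). I'll zoom in for measurement.

```bash
python3 - <<'E'
import cv2,numpy as np
c=np.load("top0.npz"); p=c["pixels"][155:240,135:300,::-1]
cv2.imwrite("pics/top_crop.png",cv2.resize(p,None,fx=4.8,fy=4.8,interpolation=cv2.INTER_CUBIC))
f=192/np.tan(np.radians(c["fovy"]/2))
T=c["T"];D=c["depth"]
H,W=D.shape
v,u=np.mgrid[:H,:W]
P=np.stack([(u-c["cx"])/f*D,(v-c["cy"])/f*D,D],-1)@T[:3,:3].T+T[:3,3]
for h in [(60,76,"70")]: pass
reg=np.zeros((H,W),bool); reg[155:240,165:262]=1
z=P[...,2]
m=reg&(z>55)
print("z hist",np.histogram(z[m],bins=np.arange(50,130,5)))
m2=reg&(z>60)&(z<90)
r=cv2.minAreaRect(P[m2][:,:2].astype(np.float32)); print(r, cv2.boxPoints(r))
k=reg&(z>100); print("tall",k.sum()); 
for kk in [k]:
    n,l,s,ce=cv2.connectedComponentsWithStats(kk.astype(np.uint8)); print(s,ce)
    for i in range(1,n): print(P[l==i].mean(0))
def pt(u,v): print((u,v),P[v,u].round(1))
for q in [(157,205),(273,202),(367,215),(194,198),(234,188),(183,188)]: pt(*q)
E
```

```text
z hist (array([   0,   15,   24,  444, 1631, 1134,  519,   14,    7,    6,   16,
         58,    8,   13,   22]), array([ 50,  55,  60,  65,  70,  75,  80,  85,  90,  95, 100, 105, 110,
       115, 120, 125]))
((510.30975341796875, 131.71575927734375), (130.39328002929688, 256.14300537109375), 8.179682731628418) [[427.55463  249.20833 ]
 [463.9981    -4.328885]
 [593.0649    14.22319 ]
 [556.6214   267.7604  ]]
tall 154
[[     0      0    512    384 196454]
 [   261    161      1      1      1]
 [   183    166      1      1      1]
 [   209    166      1      1      1]
 [   170    169      1      1      1]
 [   225    176      1      1      1]
 [   242    178      1      1      1]
 [   193    180      1      1      1]
 [   201    181      1      1      1]
 [   242    180      1      1      1]
 [   236    182      1      1      1]
 [   226    185     17      6     75]
 [   179    186      8      7     43]
 [   222    187      1      1      1]
 [   249    187      1      1      1]
 [   261    187      1      1      1]
 [   194    189      1      1      1]
 [   236    191      1      1 
[... 2982 characters left out ...]
 15.46824279 1086.89995007]
[ 400.46532367   15.46824279 1086.89995007]
[ 400.46532367   15.46824279 1086.89995007]
[ 400.46532367   15.46824279 1086.89995007]
[ 400.46532367   15.46824279 1086.89995007]
[ 400.46532367   15.46824279 1086.89995007]
[ 400.46532367   15.46824279 1086.89995007]
[ 400.46532367   15.46824279 1086.89995007]
[ 400.46532367   15.46824279 1086.89995007]
[ 400.46532367   15.46824279 1086.89995007]
[ 400.46532367   15.46824279 1086.89995007]
[ 400.46532367   15.46824279 1086.89995007]
(157, 205) [486.5 276.3  71.2]
(273, 202) [499.1 -48.4  10.8]
(367, 215) [ 459.7 -318.1   19.1]
(194, 198) [504.3 172.1  83.2]
(234, 188) [528.2  61.3 108.2]
(183, 188) [527.2 195.9 120.3]
```

View pics/top_crop.png

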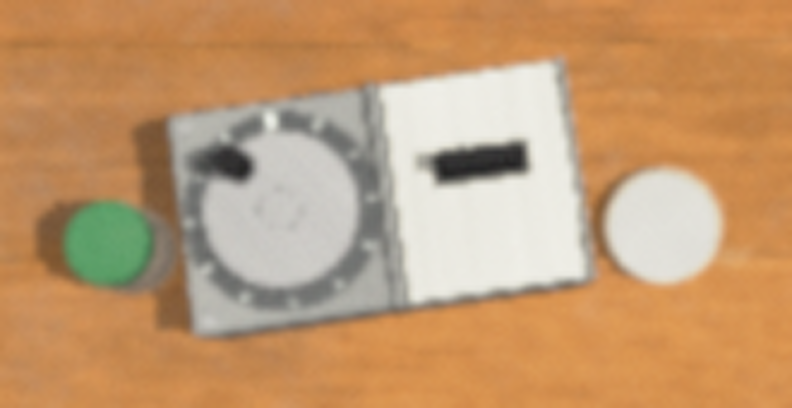

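The crop confirms it: knob at crop (235,163), about the 10–11 o'clock position; 12 mark at (271,120); dial centre at (281,208); tab at (480,160). So the box is yawed about +8°. Before moving I'll check obstacle heights, then go over the box for a wrist view.

```bash
cat > h.py <<'E'
import numpy as np, cv2
from scipy.spatial.transform import Rotation as R
from station import r,vision
def state():
    o=r.get_obs(); return o["tcp_pos"],R.from_rotvec(o["tool_rot"]).as_matrix(),o
def toT(p,Rm,target): return (Rm.T@(np.asarray(target,float)-p)).round(1)
def yawy(Rm): return np.degrees(np.arctan2(Rm[1,1],Rm[0,1]))
def cloud(c,T):
    f=192/np.tan(np.radians(c["fovy"]/2)); D=c["depth"]; v,u=np.mgrid[:D.shape[0],:D.shape[1]]
    P=np.stack([(u-c["cx"])/f*D,(v-c["cy"])/f*D,D],-1)@T[:3,:3].T+T[:3,3]
    P[D<=0]=np.nan; return P
def ray(c,T,u,v,z):
    f=192/np.tan(np.radians(c["fovy"]/2)); d=T[:3,:3]@np.array([(u-c["cx"])/f,(v-c["cy"])/f,1]); o=T[:3,3]
    return o+d*(z-o[2])/d[2]
E
python3 - <<'E'
from h import *
c=np.load("top0.npz"); P=cloud(c,c["T"])
for z in (60,130,200,260,320):
    m=(P[...,2]>z)&(P[...,0]<750)&(P[...,1]>-450)&(P[...,1]<350)&(P[...,0]>250); 
    m=cv2.erode(m.astype(np.uint8),np.ones((3,3)))>0
    if m.any(): print(z,P[m].min(0),P[m].max(0))
    mm=m&(P[...,1]<0)
    if mm.any(): print('  micro',P[mm].min(0),P[mm].max(0))
p,Rm,o=state(); print(p,yawy(Rm)); t=[480,110,330]; print(toT(p,Rm,t)); print(vision.camera("wrist")["hand_eye"])
E
```

```text
60 [ 250.40022121 -346.89435335   60.68470628] [748.40386748 329.62316767 704.44817863]
  micro [ 250.40022121 -346.89435335   60.68470628] [ 7.48403867e+02 -3.58198768e-01  7.04448179e+02]
130 [ 250.40022121 -307.46046671  180.52035158] [ 748.40386748 -115.83691265  704.44817863]
  micro [ 250.40022121 -307.46046671  180.52035158] [ 748.40386748 -115.83691265  704.44817863]
200 [ 250.40022121 -307.46046671  200.01994829] [ 748.40386748 -115.83691265  704.44817863]
  micro [ 250.40022121 -307.46046671  200.01994829] [ 748.40386748 -115.83691265  704.44817863]
260 [ 250.40022121 -307.46046671  281.29741979] [ 748.40386748 -115.83691265  704.44817863]
  micro [ 250.40022121 -307.46046671  281.29741979] [ 748.40386748 -115.83691265  704.44817863]
320 [ 250.40022121 -307.46046671  324.43386629] [ 748.40386748 -115.83691265  704.44817863]
  micro [ 250.40022121 -307.46046671  324.43386629] [ 748.40386748 -115.83691265  704.44817863]
[ 138.63776733 -608.9522257   249.33607141] 102.81374869361562
[-492.3  625.5  -79.5]
[[ 4.60776301e-04 -9.46184977e-01 -3.23625984e-01  8.35327031e+01]
 [ 9.99998737e-01  9.28279560e-04 -1.29021919e-03 -4.54856233e-01]
 [ 1.52120140e-03 -3.23624980e-01  9.46184209e-01 -1.22359871e+02]
 [ 0.00000000e+00  0.00000000e+00  0.00000000e+00  1.00000000e+00]]
```

```bash
python3 - <<'E'
from h import *
c=np.load("top0.npz"); P=cloud(c,c["T"])
for (u,v) in [(385,165),(405,170),(425,165),(400,178),(385,100),(360,70)]: print((u,v),P[v,u].round())
m=(P[...,2]>130)&(P[...,2]<460)&(P[...,1]>-450)&(P[...,1]<-100)
m=cv2.erode(m.astype(np.uint8),np.ones((3,3)))>0
print(P[m].min(0),P[m].max(0), P[m][np.argsort(P[m][:,0])[:5]])
E
```

```text
(385, 165) [ 525. -223.  438.]
(405, 170) [ 593. -441.    4.]
(425, 165) [ 525. -294.  438.]
(400, 178) [ 569. -425.    5.]
(385, 100) [ 657. -241.  407.]
(360, 70) [ 752. -218.  334.]
[ 506.06828427 -445.92270702  132.36238447] [1040.88579743 -103.26677824  459.25702016] [[ 506.06828427 -221.69493784  434.1783106 ]
 [ 506.07744588 -219.92000656  434.17446039]
 [ 507.25778789 -275.85371941  436.31708459]
 [ 507.34853928 -283.2718906   435.55553933]
 [ 507.39639964 -288.78780922  435.10724334]]
```

```bash
python3 -m handwheel '[[-30,39,-5,0,85],[-30,39,-5,0,85],[-30,39,-5,0,85],[-30,39,-5,0,85],[-30,39,-5,0,85],[-30,39,-5,0,85],[-30,39,-5,0,85],[-30,39,-5,0,85],[-30,39,-5,0,85],[-30,39,-5,0,85]]'; python3 -c "
from h import *
p,Rm,o=state(); print(o['clock'],p,yawy(Rm)); print(toT(p,Rm,[480,110,330]))"
```

```text
clock: 1.15
tcp_pos: [345.4, -158.2, 296.4]
tool_rot: [0.33, -3.122, -0.014]
force: [2.2, -0.8, 0.3]
gripper_width: 85.3
1.15 [ 345.40965361 -158.24816128  296.35712648] 102.08019677865663
[-187.7  234.4  -31.7]
```

```bash
python3 -m handwheel '[[-29,39,-5,0,85],[-29,39,-5,0,85],[-29,39,-5,1,85],[-29,39,-5,1,85],[-29,39,-5,1,85],[-20,25,-5,1,85],[-5,8,0,0,85],[0,0,0,0,85],[0,0,0,0,85]]'; python3 - <<'E'
from h import *
p,Rm,o=state(); print(o['clock'],p,yawy(Rm))
c=vision.camera("wrist"); Tw=np.eye(4);Tw[:3,:3]=Rm;Tw[:3,3]=p; T=Tw@c["hand_eye"]
cv2.imwrite("pics/w1.png",c["pixels"][:,:,::-1]); c=dict(c,T=T); np.savez("w1.npz",**c)
E
```

```text
clock: 2.05
tcp_pos: [468.0, 111.0, 329.0]
tool_rot: [0.233, -3.131, -0.015]
force: [0.4, -0.5, 0.2]
gripper_width: 85.0
2.05 [467.95920998 110.95056024 328.96712645] 98.5229383693235
```

View pics/w1.png

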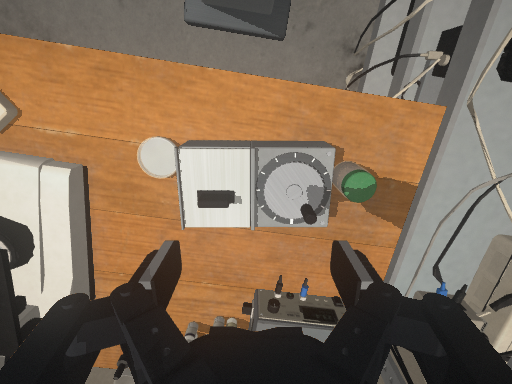

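The wrist view shows the box at px (178–335, 141–228), dial centre near (293,191), knob top near (310,214) and tab near (216,199). The box looks square to the tool. Measuring at the known heights.

```bash
python3 - <<'E'
from h import *
c=dict(np.load("w1.npz")); T=c["T"]; P=cloud(c,T)
cv2.imwrite("pics/w1c.png",cv2.resize(c["pixels"][135:235,170:345,::-1],None,fx=4.5,fy=4.5,interpolation=cv2.INTER_CUBIC))
reg=np.zeros(P.shape[:2],bool); reg[130:240,165:340]=1
z=P[...,2]
m=reg&(z>62)&(z<130); m=cv2.morphologyEx(m.astype(np.uint8),cv2.MORPH_OPEN,np.ones((3,3)))
n,l,s,ce=cv2.connectedComponentsWithStats(m); i=1+s[1:,4].argmax(); print(s[i])
m=(l==i)
rr=cv2.minAreaRect(P[m][:,:2].astype(np.float32)); print("rect",rr)
for lo,hi in((100,130),):
    k=cv2.morphologyEx((reg&(z>lo)&(z<hi)).astype(np.uint8),cv2.MORPH_OPEN,np.ones((2,2)))
    n,l,s,ce=cv2.connectedComponentsWithStats(k)
    for i in range(1,n):
        if s[i,4]>15: print(s[i],ce[i],np.median(P[l==i],0), cv2.minAreaRect(P[l==i][:,:2].astype(np.float32)))
for n_,u,v in(("table",130,250),("cover",215,165),("dial",280,180),("jar",362,185),("dish",158,157)): print(n_,P[v,u].round(1))
E
```

```text
[ 251  146   85   84 6485]
rect ((506.4986572265625, 174.03733825683594), (128.6943359375, 124.0576400756836), 8.212821960449219)
[199 200  31   9 273] [213.99267399 204.02197802] [nan nan nan] ((542.6718139648438, 58.86703109741211), (25.137720108032227, 47.79080581665039), 12.628098487854004)
[304 209  14  16 177] [310.30508475 216.70056497] [527.19223004 197.7365482  119.29128266] ((541.0137939453125, 207.74575805664062), (47.3866081237793, 17.602603912353516), 35.840335845947266)
table [697.5 -99.    1.2]
cover [485.3  55.3  74.1]
dial [492.5 152.5  79.5]
jar [484.9 279.   69.4]
dish [502.  -47.6  12. ]
```

View pics/w1c.png

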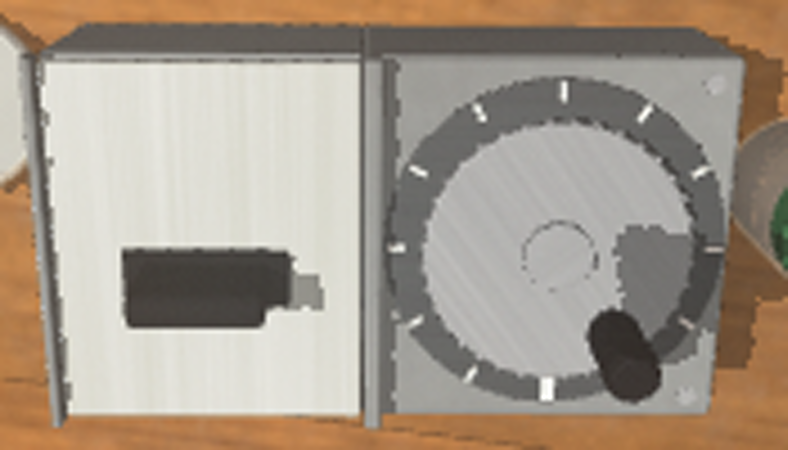

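```bash
python3 - <<'E'
from h import *
c=dict(np.load("w1.npz")); T=c["T"]
def q(x,y,z): return ray(c,T,170+(x+.5)/4.5-.5,135+(y+.5)/4.5-.5,z)
P=cloud(c,T)
print("ring z",np.nanmedian(P[135+100//4:135+110//4+1,170+510//4:170+540//4,2]))
M={12:(547,389),6:(564,92),3:(397,248),9:(713,249),1:(471,374),2:(416,323),4:(417,172),5:(480,113),7:(645,113),8:(700,173),10:(687,324)}
for z in(71,76,80):
    W={k:q(*v,z)[:2] for k,v in M.items()}
    A=np.array([W[k] for k in W]); h=np.array([k*np.pi/6 for k in W])
    # model: ctr + R*(cos(yaw - h), sin(yaw-h))  cw
    def fit():
        from scipy.optimize import least_squares
        g=lambda x: (A-np.c_[x[0]+x[3]*np.cos(x[2]-h),x[1]+x[3]*np.sin(x[2]-h)]).ravel()
        s=least_squares(g,[500,170,.14,52]); return s.x,np.sqrt((s.fun**2).mean())
    x,e=fit(); print(z,x.round(3),np.degrees(x[2]),e)
print("hub",q(561,256,80)); k=q(637,382,122); print("knobtop",k, "knobbase",q(605,326,83))
print("tab top ctr",q(195,323,108),q(127,323,108),q(263,323,108)); print("cover-housing",)
print("box top far corners cover",q(65,414,75),q(708,414,70),q(742,60,70),q(45,60,75))
E
```

```text
ring z 70.9574344840232
71 [5.07431e+02 1.76081e+02 1.43000e-01 5.37840e+01] 8.200422128314935 0.4023217812671621
76 [5.05831e+02 1.75040e+02 1.43000e-01 5.30770e+01] 8.200422125942211 0.39703374896974564
80 [5.04552e+02 1.74208e+02 1.43000e-01 5.25110e+01] 8.200422109609306 0.3928033231318413
hub [506.8248756  176.65984495  80.        ]
knobtop [529.76359277 198.56330958 122.        ] knobbase [528.138945   195.49650249  83.        ]
tab top ctr [536.0525752   62.10736785 108.        ] [539.12135371  41.20349741 108.        ] [532.98066861  83.03254618 108.        ]
cover-housing
box top far corners cover [591.43898251  17.13777582  75.        ] [561.1185765  242.41913665  70.        ] [435.77998975 223.49334166  70.        ] [467.68042674   3.08502785  75.        ]
```

Fit: dial axis near (506,175.5), yaw 8.2°, knob near (529,197) at about 10:50. The mark fit has 0.4 mm residual and a radius within 3% of 52 mm. The two cameras differ by 2–4 mm, so I'll move in and look again.

```bash
python3 -c "
from h import *
p,Rm,o=state(); print(toT(p,Rm,[528,197,175]))"

```

```text
[-72.4  75.  154.6]
```

```bash
python3 -m handwheel '[[-18,19,38,0,60],[-18,19,38,0,60],[-18,19,38,0,60],[-18,19,38,0,60],[0,0,0,0,60],[0,0,0,0,60]]' 25; python3 - <<'E'
from h import *
p,Rm,o=state(); print(o['clock'],p,yawy(Rm),Rm.round(3))
c=vision.camera("wrist"); Tw=np.eye(4);Tw[:3,:3]=Rm;Tw[:3,3]=p; T=Tw@c["hand_eye"]
cv2.imwrite("pics/w2.png",cv2.resize(c["pixels"][:,:,::-1],None,fx=1.55,fy=1.55)); c=dict(c,T=T); np.savez("w2.npz",**c)
E
```

```text
clock: 2.7
tcp_pos: [529.7, 191.9, 177.6]
tool_rot: [-0.216, 3.128, 0.018]
force: [-0.1, 0.1, 0.2]
gripper_width: 60.1
2.7 [529.72624724 191.89714221 177.62925696] 97.90965618203835 [[-0.99  -0.138  0.005]
 [-0.138  0.99   0.012]
 [-0.006  0.011 -1.   ]]
```

View pics/w2.png

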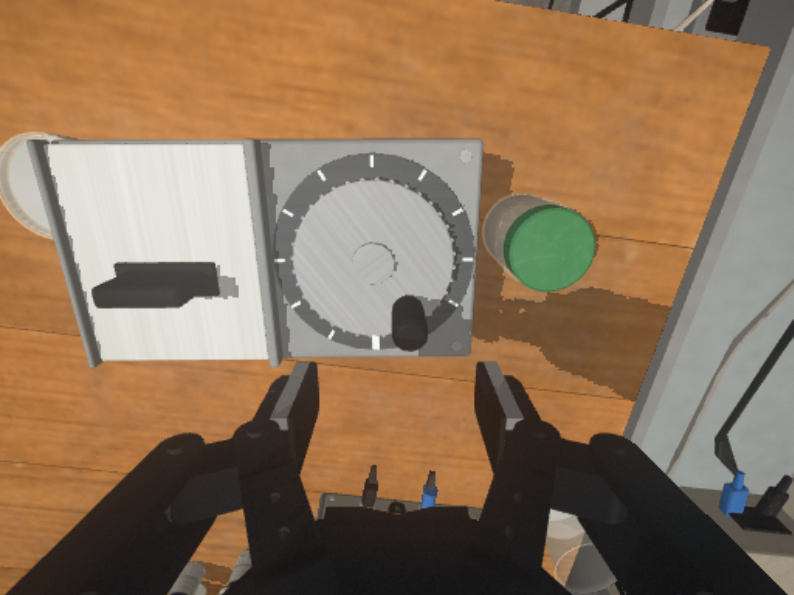

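Closer view: 12 mark at (376,342), 6 at (372,160), hub at (374,264), knob top near (409,335), tab top near (140,297). The fingers straddle the line of the knob.

```bash
python3 - <<'E'
from h import *
from scipy.optimize import least_squares
c=dict(np.load("w2.npz")); T=c["T"]; s=1.55
def q(x,y,z): return ray(c,T,(x+.5)/s-.5,(y+.5)/s-.5,z)
M={12:(376,342),6:(372,160),3:(280,260),9:(467,259),1:(331,335),2:(296,304),4:(288,213),5:(321,174),7:(422,174),8:(457,212),10:(454,303)}
for z in(71,):
    A=np.array([q(*M[k],z)[:2] for k in M]); h=np.array([k*np.pi/6 for k in M])
    g=lambda x:(A-np.c_[x[0]+x[3]*np.cos(x[2]-h),x[1]+x[3]*np.sin(x[2]-h)]).ravel()
    S=least_squares(g,[500,170,.14,52]); print(z,S.x.round(3),np.degrees(S.x[2]),np.sqrt((S.fun**2).mean()))
print("hub",q(374,264,80),"ktop",q(409,334,122),"kbase",q(408,303,83))
print("tab top", q(93,297,108),q(187,297,108))
P=cloud(c,T)
for n,(x,y) in dict(knobtop=(409,335),face=(340,230),tabtop=(140,298),cover=(150,200)).items(): print(n,P[int(y/s),int(x/s)].round(1))
v,u=np.mgrid[:384,:512]
m=(P[...,2]>116)&(P[...,2]<128)&(abs(u-264)<14)&(abs(v-214)<16); print(m.sum(), cv2.minEnclosingCircle(P[m][:,:2].astype(np.float32)),P[m].mean(0))
E
```

```text
71 [5.07018e+02 1.76111e+02 1.43000e-01 5.38900e+01] 8.206806898663919 0.43374053012935077
hub [507.32309249 176.63915945  80.        ] ktop [527.57519114 197.59279587 122.        ] kbase [526.48136043 198.39059864  83.        ]
tab top [534.98124541  41.87344249 108.        ] [528.78262047  87.50145468 108.        ]
knobtop [528.9 197.3 120.5]
face [491.1 156.   78.8]
tabtop [532.9  63.8 106.9]
cover [490.4  52.2  72.8]
402 ((529.48046875, 198.5840606689453), 8.993103981018066) [528.39060134 198.06845467 120.03695532]
```

```bash
python3 -c "
from h import *
p,Rm,o=state(); print(toT(p,Rm,[528.7,198.2,107]))"

```

```text
[ 0.1  5.7 70.5]
```

```bash
python3 -m handwheel '[[0,3,15,0,60],[0,3,20,0,60],[0,0,18,0,60],[0,0,12,0,60],[0,0,4,0,60],[0,0,0,0,60]]' 25; python3 -c "
from h import *
p,Rm,o=state(); print(toT(p,Rm,[528.7,198.2,107]),o['force'])"

```

```text
clock: 3.35
tcp_pos: [531.9, 195.4, 119.2]
tool_rot: [-0.206, 3.111, 0.034]
force: [-0.3, 0.5, 0.9]
gripper_width: 60.1
[ 3.1  3.  12.2] [-0.26030046  0.45843637  0.88559805]
```

```bash
python3 -m handwheel '[[2,2,8,0,60],[1,1,4,0,60],[0,0,0,0,60]]' 25; python3 -c "
from h import *
p,Rm,o=state(); print(toT(p,Rm,[528.7,198.2,107]),o['force'],Rm.round(3))"

```

```text
clock: 3.65
tcp_pos: [529.7, 198.8, 109.0]
tool_rot: [-0.206, 3.106, 0.038]
force: [0.4, 0.0, 0.3]
gripper_width: 59.8
[ 1.1 -0.5  1.9] [0.43469426 0.00405246 0.29756664] [[-0.991 -0.132  0.026]
 [-0.132  0.991  0.026]
 [-0.03   0.022 -0.999]]
```

```bash
python3 -m handwheel '[[1,0,1,0,30],[0,0,0,0,16],[0,0,0,0,16],[0,0,0,0,16],[0,0,0,0,16]]' 30; python3 - <<'E'
from h import *
p,Rm,o=state(); print(o['clock'],p,Rm.round(3),o['force'],o['torque'])
c=vision.camera("wrist"); cv2.imwrite("pics/w3.png",cv2.resize(c["pixels"][:,:,::-1],None,fx=1.55,fy=1.55))
Tw=np.eye(4);Tw[:3,:3]=Rm;Tw[:3,3]=p; np.savez("w3.npz",**dict(c,T=Tw@c["hand_eye"]))
E
```

```text
clock: 4.15
tcp_pos: [528.8, 198.9, 108.4]
tool_rot: [-0.207, 3.106, 0.037]
force: [-0.0, 0.6, 0.1]
gripper_width: 17.3
4.15 [528.77815164 198.88906482 108.38147956] [[-0.991 -0.133  0.027]
 [-0.133  0.991  0.026]
 [-0.03   0.022 -0.999]] [-0.03129667  0.61513994  0.13221768] [-0.17761969  0.05286841  0.00820671]
```

View pics/w3.png

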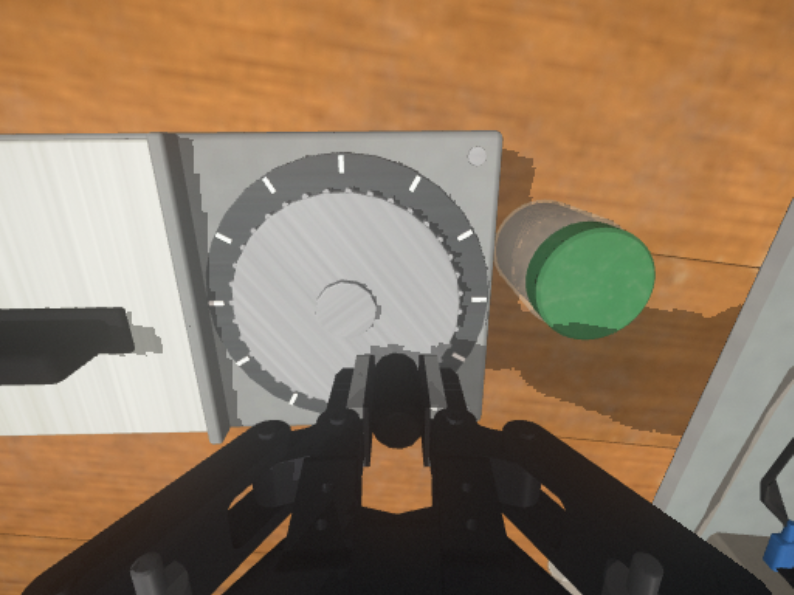

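The knob is gripped between the pads at px (397,390), opening 17.3 mm. I'll refit the centre from this nearer view and plan the arc.

```bash
cat >> h.py <<'E'
C=np.array([506.7,176.0]); YAW=np.radians(8.2)
def dial(p,c=None):
    c=C if c is None else c
    d=p[:2]-c; return np.degrees(YAW-np.arctan2(d[1],d[0])),np.hypot(*d)
def pos(deg,rad=32): a=YAW-np.radians(deg); return C+rad*np.array([np.cos(a),np.sin(a)])
def plan(step,n,z=None,dyaw=0):
    "rows for n steps of `step` deg from where knob is (cw positive); first row also mends radius and height"
    p,Rm,o=state(); a,rd=dial(p); print("clock %.2f dial %.1f rad %.2f z %.1f F %s yaw %.1f w %.1f tilt %.3f %.3f"%(o['clock'],a,rd,p[2],o['force'].round(1),yawy(Rm),o['gripper_width'],Rm[0,2],Rm[1,2]))
    z=p[2] if z is None else z; cur=p.copy(); rows=[]
    for i in range(1,n+1):
        t=np.r_[pos(a+step*i),z]; v=Rm.T@(t-cur); cur=t
        rows.append([round(float(v[0]),1),round(float(v[1]),1),round(float(v[2]),1)])
    print(rows)
E
python3 - <<'E'
from h import *
from scipy.optimize import least_squares
c=dict(np.load("w3.npz")); T=c["T"]; s=1.55
def q(x,y,z): return ray(c,T,(x+.5)/s-.5,(y+.5)/s-.5,z)
M={6:(341,164),3:(216,303),9:(480,300),5:(269,185),4:(223,238),7:(415,184),8:(464,235),2:(242,360),1:(293,399)}
A=np.array([q(*M[k],71)[:2] for k in M]); h=np.array([k*np.pi/6 for k in M])
g=lambda x:(A-np.c_[x[0]+x[3]*np.cos(x[2]-h),x[1]+x[3]*np.sin(x[2]-h)]).ravel()
S=least_squares(g,[500,170,.14,52]); print(S.x.round(3),np.degrees(S.x[2]),np.sqrt((S.fun**2).mean()))
print("hub",q(348,310,80))
plan(-10,10,107.5)
E
```

```text
[5.07369e+02 1.76069e+02 1.40000e-01 5.40990e+01] 8.007623819471643 0.19577900025473216
hub [507.29964785 176.85890874  80.        ]
clock 4.20 dial -37.9 rad 31.85 z 108.4 F [ 0.1 -0.8 -0. ] yaw 97.7 w 17.6 tilt 0.027 0.026
[[3.7, 4.1, 0.8], [4.5, 3.3, -0.1], [5.0, 2.5, -0.1], [5.3, 1.6, -0.1], [5.5, 0.6, -0.2], [5.6, -0.3, -0.2], [5.4, -1.3, -0.2], [5.1, -2.2, -0.2], [4.7, -3.1, -0.2], [4.0, -3.8, -0.2]]
```

```bash
python3 -m handwheel '[[3.7,4.1,0.5,0,12],[4.5,3.3,0,0,12],[5,2.5,0,0,12],[5.3,1.6,0,0,12],[5.5,0.6,0,0,12]]' 30; python3 -c "
from h import *
plan(-10,10,107.5)"
```

```text
clock: 4.7
tcp_pos: [503.2, 208.4, 108.3]
tool_rot: [-0.208, 3.103, 0.037]
force: [1.4, -2.1, 2.0]
gripper_width: 17.1
clock 4.70 dial -88.0 rad 32.56 z 108.3 F [ 1.4 -2.1  2. ] yaw 97.7 w 17.1 tilt 0.030 0.026
[[5.6, -0.9, 0.6], [5.4, -1.3, -0.2], [5.1, -2.2, -0.2], [4.6, -3.1, -0.2], [4.0, -3.8, -0.2], [3.3, -4.5, -0.2], [2.5, -5.0, -0.2], [1.6, -5.3, -0.2], [0.6, -5.5, -0.1], [-0.3, -5.6, -0.1]]
```

```bash
python3 -m handwheel '[[5.6,-0.9,0.3,0,12],[5.4,-1.3,0,0,12],[5.1,-2.2,0,0,12],[4.6,-3.1,0,0,12],[4,-3.8,0,0,12],[3.3,-4.5,0,0,12],[2.5,-5,0,0,12],[1.6,-5.3,0,0,12],[0.6,-5.5,0,0,12],[-0.3,-5.6,0,0,12]]'; python3 -c "
from h import *
plan(-12,10,107.5)"
```

```text
clock: 5.7
tcp_pos: [474.9, 168.2, 108.1]
tool_rot: [-0.212, 3.095, 0.048]
force: [-0.5, 3.1, 3.3]
gripper_width: 17.2
clock 5.70 dial 174.4 rad 32.78 z 108.1 F [-0.5  3.1  3.3] yaw 97.9 w 17.2 tilt 0.037 0.034
[[-2.1, -6.5, 0.5], [-2.7, -6.1, -0.1], [-3.9, -5.4, 0.0], [-5.0, -4.5, 0.1], [-5.8, -3.3, 0.1], [-6.4, -2.1, 0.2], [-6.6, -0.7, 0.3], [-6.6, 0.7, 0.3], [-6.4, 2.1, 0.3], [-5.8, 3.3, 0.3]]
```

```bash
python3 -m handwheel '[[-2,-6.5,0.4,0,12],[-2.7,-6.1,0,0,12],[-3.9,-5.4,0,0,12],[-5,-4.5,0,0,12],[-5.8,-3.3,0.1,0,12],[-6.4,-2.1,0.2,0,12],[-6.6,-0.7,0.2,0,12],[-6.6,0.7,0.2,0,12],[-6.4,2.1,0.2,0,12],[-5.8,3.3,0.2,0,12]]'; python3 -c "
from h import *
plan(-12,10,107.5)"
```

```text
clock: 6.7
tcp_pos: [525.5, 150.5, 107.9]
tool_rot: [-0.206, 3.109, 0.053]
force: [-5.2, -0.9, 10.4]
gripper_width: 16.9
clock 6.70 dial 61.8 rad 31.63 z 107.9 F [-5.2 -0.9 10.4] yaw 97.6 w 16.9 tilt 0.023 0.035
[[-5.7, 3.5, 0.7], [-4.6, 4.9, 0.3], [-3.5, 5.7, 0.3], [-2.2, 6.3, 0.3], [-0.8, 6.6, 0.2], [0.6, 6.7, 0.2], [1.9, 6.4, 0.2], [3.2, 5.9, 0.1], [4.4, 5.1, 0.0], [5.3, 4.0, -0.0]]
```

```bash
python3 -m handwheel '[[-5.7,3.5,-0.3,0,12],[-4.6,4.9,0,0,12],[-3.5,5.7,0,0,12],[-2.2,6.3,0,0,12],[-0.8,6.6,0,0,12],[0.6,6.7,0,0,12],[1.9,6.4,0,0,12],[3.2,5.9,0,0,12],[4.4,5.1,-0.1,0,12],[5.3,4,-0.1,0,12]]'; python3 -c "
from h import *
plan(-12,10,108.3)"
```

```text
clock: 7.7
tcp_pos: [535.8, 184.3, 109.0]
tool_rot: [-0.201, 3.094, 0.014]
force: [14.0, -2.0, -4.2]
gripper_width: 16.9
clock 7.70 dial -7.8 rad 30.29 z 109.0 F [14.  -2.  -4.2] yaw 97.4 w 16.9 tilt 0.041 0.012
[[0.0, 6.7, 0.8], [3.0, 6.0, -0.1], [4.2, 5.2, -0.1], [5.2, 4.3, -0.2], [5.9, 3.1, -0.2], [6.4, 1.8, -0.3], [6.7, 0.4, -0.3], [6.6, -1.0, -0.3], [6.3, -2.3, -0.3], [5.6, -3.6, -0.3]]
```

Only about 70° of the 120° was reached, with 14 N on the tool. I'll stop and look.

```bash
python3 - <<'E'
from h import *
p,Rm,o=state(); print(o['clock'],p,o['force'],o['torque'],o['joint_positions'].round(2))
c=vision.camera("wrist"); cv2.imwrite("pics/w4.png",cv2.resize(c["pixels"][:,:,::-1],None,fx=1.55,fy=1.55))
Tw=np.eye(4);Tw[:3,:3]=Rm;Tw[:3,3]=p; np.savez("w4.npz",**dict(c,T=Tw@c["hand_eye"]))
p,Rm,o=state(); print(o['clock'],p,o['force'],dial(p))
E
```

```text
7.7 [535.81725607 184.34340071 109.01212187] [14.03971627 -1.95310896 -4.2208588 ] [-0.62296889 -3.66666847 -0.08654556] [ 0.62  0.41 -0.36  0.02 -0.76 -2.08]
7.75 [535.59524578 184.82812537 109.12790457] [12.32132106  0.25301491 -5.20618019] (np.float64(-8.789050506188048), np.float64(30.213755584273414))
```

View pics/w4.png

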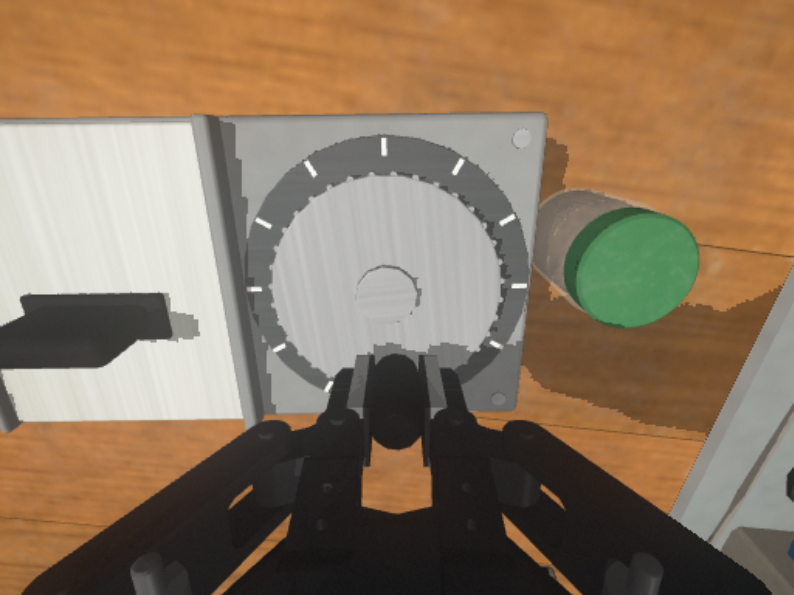

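The picture looks normal: knob just left of the 12 mark, hub at (387,293), pads centred. I'll refit the circle from the gripped points and check whether the box moved.

```bash
python3 - <<'E'
from h import *
from scipy.optimize import least_squares
A=np.array([(528.78,198.89),(503.2,208.4),(474.9,168.2),(525.5,150.5)])
S=least_squares(lambda x:np.hypot(*(A-x).T)-32,[506,176]); print("ctr from TCP",S.x,S.fun)
c=dict(np.load("w4.npz")); T=c["T"]; s=1.55
def q(x,y,z): return ray(c,T,(x+.5)/s-.5,(y+.5)/s-.5,z)
M={6:(384,147),3:(255,289),9:(519,286),5:(310,169),4:(264,223),7:(459,167),8:(507,219),2:(279,348),10:(496,344)}
A=np.array([q(*M[k],71)[:2] for k in M]); h=np.array([k*np.pi/6 for k in M])
g=lambda x:(A-np.c_[x[0]+x[3]*np.cos(x[2]-h),x[1]+x[3]*np.sin(x[2]-h)]).ravel()
S=least_squares(g,[500,170,.14,52]); print(S.x.round(3),np.degrees(S.x[2]),np.sqrt((S.fun**2).mean()))
print("hub",q(387,293,80))
E
```

```text
ctr from TCP [506.06241445 176.28243993] [0.04981225 0.24486131 0.19350726 0.28860389]
[5.06903e+02 1.76221e+02 1.42000e-01 5.40300e+01] 8.15454480699209 0.21364042175089487
hub [505.83983714 176.31193361  80.        ]
```

```bash
sed -i 's/^C=.*; YAW/C=np.array([506.1,176.3]); YAW/' h.py; python3 -c "
from h import *
plan(-8,4,109)"
```

```text
clock 7.75 dial -7.9 rad 30.70 z 109.1 F [12.3  0.3 -5.2] yaw 97.5 w 17.2 tilt 0.041 0.013
[[-0.3, 4.6, 0.2], [1.6, 4.2, -0.0], [2.1, 3.9, -0.1], [2.7, 3.6, -0.1]]
```

```bash
python3 -m handwheel '[[-0.5,4.6,0,0,12],[1.6,4.2,0,0,12]]'; python3 -c "
from h import *
plan(-8,10,108.5)"
```

```text
clock: 7.95
tcp_pos: [535.1, 189.5, 108.2]
tool_rot: [-0.198, 3.094, 0.008]
force: [3.8, -3.5, 6.6]
gripper_width: 17.5
clock 7.95 dial -16.3 rad 31.90 z 108.2 F [ 3.8 -3.5  6.6] yaw 97.3 w 17.5 tilt 0.041 0.008
[[1.5, 4.2, -0.4], [2.2, 3.9, -0.1], [2.7, 3.6, -0.1], [3.2, 3.1, -0.1], [3.6, 2.7, -0.1], [3.9, 2.2, -0.2], [4.2, 1.6, -0.2], [4.3, 1.0, -0.2], [4.4, 0.4, -0.2], [4.5, -0.2, -0.2]]
```

```bash
python3 -m handwheel '[[1.5,5.5,-0.3,0,12],[3,5,0,0,12],[3.5,4.5,0,0,12],[4,4,0,0,12],[4.5,3.2,0,0,12],[5,2.5,0,0,12]]'; python3 -c "
from h import *
plan(-12,10,108.5)"
```

```text
clock: 8.55
tcp_pos: [518.0, 206.3, 108.3]
tool_rot: [-0.191, 3.083, 0.004]
force: [5.8, -0.2, 2.1]
gripper_width: 17.2
clock 8.55 dial -60.2 rad 32.26 z 108.3 F [ 5.8 -0.2  2.1] yaw 97.1 w 17.2 tilt 0.052 0.006
[[6.3, 2.4, -0.5], [6.6, 1.2, -0.3], [6.7, -0.1, -0.3], [6.5, -1.5, -0.3], [6.0, -2.9, -0.3], [5.3, -4.1, -0.3], [4.4, -5.1, -0.2], [3.2, -5.9, -0.2], [1.9, -6.4, -0.1], [0.5, -6.7, -0.0]]
```

```bash
python3 -m handwheel '[[6.6,2.2,-0.2,0,12],[7,1,-0.1,0,12],[7,-0.4,-0.1,0,12],[6.8,-1.6,-0.2,0,12],[6.3,-3,-0.2,0,12],[5.5,-4.3,-0.2,0,12],[4.5,-5.4,-0.2,0,12],[3.2,-6.2,-0.1,0,12]]'; python3 -c "
from h import *
plan(-12,10,108.5)"
```

```text
clock: 9.35
tcp_pos: [484.5, 198.7, 108.5]
tool_rot: [-0.192, 3.049, 0.057]
force: [-12.9, 21.0, 5.7]
gripper_width: 17.2
clock 9.35 dial -125.8 rad 31.13 z 108.5 F [-12.9  21.    5.7] yaw 97.3 w 17.2 tilt 0.083 0.043
[[5.4, -3.8, -0.6], [3.8, -5.5, -0.5], [2.6, -6.1, -0.4], [1.3, -6.6, -0.3], [-0.1, -6.7, -0.2], [-1.5, -6.5, -0.1], [-2.8, -6.1, 0.1], [-4.0, -5.4, 0.2], [-5.0, -4.4, 0.3], [-5.8, -3.3, 0.4]]
```

Tangential lag made my later row directions cut inward, leaving a radial load of about 24 N. I'll use shorter calls and add a tangential lead for the drag.

```bash
cat >> h.py <<'E'
def plan2(step,n,z=108.5,lead=1.5,rad=32.0):
    p,Rm,o=state(); a,rd=dial(p); F=o['force']
    th=YAW-np.radians(a); er=np.array([np.cos(th),np.sin(th),0]); et=np.array([np.sin(th),-np.cos(th),0])
    print("clock %.2f dial %.1f rad %.2f z %.1f Fr %.1f Fcw %.1f Fz %.1f yaw %.1f w %.1f tilt %.3f %.3f"%(o['clock'],a,rd,p[2],F@er,F@et,F[2],yawy(Rm),o['gripper_width'],Rm[0,2],Rm[1,2]))
    cur=p.copy(); rows=[]; s=np.sign(step)
    for i in range(1,n+1):
        t=np.r_[pos(a+step*i,rad),z]; m=YAW-np.radians(a+step*i); e=s*np.array([np.sin(m),-np.cos(m),0])
        v=Rm.T@(t-cur+lead*e); cur=t; rows.append([round(float(x),1) for x in v])
    print(rows)
E
python3 -c "
from h import *
plan2(-8,5)"
```

```text
clock 9.35 dial -125.8 rad 31.13 z 108.5 Fr 24.1 Fcw 5.2 Fz 5.7 yaw 97.3 w 17.2 tilt 0.083 0.043
[[4.9, -3.3, -0.5], [3.8, -4.5, -0.5], [3.2, -5.0, -0.4], [2.4, -5.4, -0.4], [1.7, -5.7, -0.3]]
```

```bash
python3 -m handwheel '[[1.2,1.4,-0.2,0,12],[3.5,-2,-0.3,0,12]]'; python3 -c "
from h import *
plan2(-8,5)"
```

```text
clock: 9.55
tcp_pos: [481.0, 197.3, 108.3]
tool_rot: [-0.197, 3.047, 0.054]
force: [7.2, -0.8, 0.2]
gripper_width: 17.1
clock 9.55 dial -131.9 rad 32.73 z 108.3 Fr -6.0 Fcw 4.0 Fz 0.2 yaw 97.5 w 17.1 tilt 0.085 0.041
[[3.5, -4.9, -0.7], [3.3, -4.9, -0.4], [2.6, -5.3, -0.4], [1.9, -5.7, -0.3], [1.0, -5.9, -0.3]]
```

```bash
python3 -m handwheel '[[3.6,-4.6,-0.5,0,12],[3.3,-4.9,-0.3,0,12],[2.6,-5.3,-0.3,0,12],[1.9,-5.7,-0.2,0,12]]'; python3 -c "
from h import *
plan2(-8,5)"
```

```text
clock: 9.95
tcp_pos: [473.4, 178.2, 108.1]
tool_rot: [-0.2, 3.043, 0.062]
force: [1.0, 5.8, 1.6]
gripper_width: 16.9
clock 9.95 dial -168.5 rad 32.72 z 108.1 Fr -0.7 Fcw 5.9 Fz 1.6 yaw 97.6 w 16.9 tilt 0.088 0.046
[[-0.1, -6.1, -0.6], [-0.2, -6.0, -0.2], [-1.1, -5.9, -0.1], [-1.9, -5.7, -0.0], [-2.6, -5.4, 0.1]]
```

```bash
python3 -m handwheel '[[0,-6.1,-0.5,0,12],[-0.3,-6,-0.2,0,12],[-1.1,-5.9,-0.1,0,12],[-1.9,-5.7,0,0,12],[-2.6,-5.4,0.1,0,12]]'; python3 -c "
from h import *
plan2(-8,5)"
```

```text
clock: 10.45
tcp_pos: [484.1, 152.0, 108.0]
tool_rot: [-0.204, 3.04, 0.068]
force: [1.1, 7.9, 0.8]
gripper_width: 17.0
clock 10.45 dial 140.3 rad 32.81 z 108.0 Fr -6.5 Fcw 4.5 Fz 0.8 yaw 97.8 w 17.0 tilt 0.091 0.051
[[-4.9, -3.7, -0.2], [-4.8, -3.6, 0.3], [-5.2, -2.9, 0.4], [-5.6, -2.1, 0.5], [-5.8, -1.3, 0.5]]
```

```bash
python3 -m handwheel '[[-4.9,-3.6,0,0,12],[-5,-3.3,0.2,0,12]]'; python3 -c "
from h import *
plan2(-4,2)"
```

```text
clock: 10.65
tcp_pos: [493.7, 146.3, 108.0]
tool_rot: [-0.204, 3.043, 0.068]
force: [-2.0, 7.3, 2.9]
gripper_width: 17.4
clock 10.65 dial 120.6 rad 32.49 z 108.0 Fr -6.0 Fcw 4.6 Fz 2.9 yaw 97.8 w 17.4 tilt 0.087 0.050
[[-3.6, -1.3, -0.2], [-3.4, -1.5, 0.3]]
```

```bash
python3 -m handwheel '[[0,0,0,0,12]]'; python3 - <<'E'
from h import *
plan2(4,1)
p,Rm,o=state()
c=vision.camera("wrist"); cv2.imwrite("pics/w5.png",cv2.resize(c["pixels"][:,:,::-1],None,fx=1.55,fy=1.55))
Tw=np.eye(4);Tw[:3,:3]=Rm;Tw[:3,3]=p; np.savez("w5.npz",**dict(c,T=Tw@c["hand_eye"]))
c=vision.camera("top"); cv2.imwrite("pics/top5.png",cv2.resize(c["pixels"][150:245,130:300,::-1],None,fx=4.7,fy=4.7,interpolation=cv2.INTER_CUBIC))
E
```

```text
clock: 10.75
tcp_pos: [494.2, 146.2, 108.0]
tool_rot: [-0.204, 3.043, 0.068]
force: [0.8, 3.6, 2.1]
gripper_width: 16.7
clock 10.75 dial 119.8 rad 32.41 z 108.0 Fr -3.6 Fcw 0.6 Fz 2.1 yaw 97.8 w 16.7 tilt 0.088 0.050
[[2.9, 2.4, -0.7]]
```

View pics/w5.png

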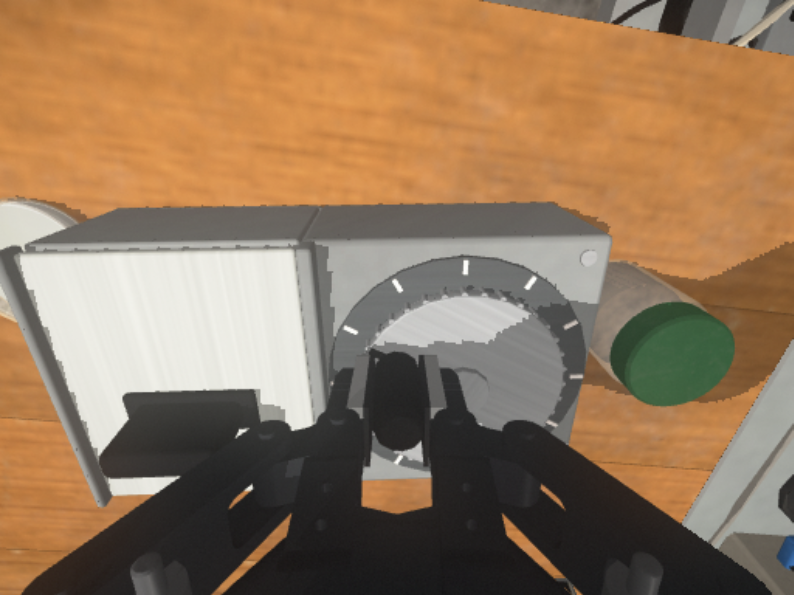

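At px (350,329) the 4 mark lies on the line from hub (~466,385) through the knob base (~388,352). I'll confirm the box hasn't moved and the knob angle against the marks.

```bash
python3 - <<'E'
from h import *
from scipy.optimize import least_squares
c=dict(np.load("w5.npz")); T=c["T"]; s=1.55
def q(x,y,z): return ray(c,T,(x+.5)/s-.5,(y+.5)/s-.5,z)
M={6:(465,267),5:(397,285),4:(350,329),7:(531,283),8:(571,324),9:(575,376),10:(552,425),1:(400,460)}
A=np.array([q(*M[k],71)[:2] for k in M]); h=np.array([k*np.pi/6 for k in M])
g=lambda x:(A-np.c_[x[0]+x[3]*np.cos(x[2]-h),x[1]+x[3]*np.sin(x[2]-h)]).ravel()
S=least_squares(g,[500,170,.14,52]); x=S.x; print(x.round(3),np.degrees(x[2]),np.sqrt((S.fun**2).mean()))
p,Rm,o=state(); print(dial(p),dial(p,x[:2]))
plan2(8,5)
E
```

```text
[5.07208e+02 1.76665e+02 1.44000e-01 5.41630e+01] 8.26649492701098 0.40602025224955196
(np.float64(120.11354856750876), np.float64(32.430173844747095)) (np.float64(121.65308485174847), np.float64(33.19411987498452))
clock 10.85 dial 120.1 rad 32.43 z 108.0 Fr -4.1 Fcw -0.3 Fz 3.0 yaw 97.8 w 17.2 tilt 0.088 0.050
[[4.6, 3.8, -0.8], [4.4, 4.0, -0.3], [3.8, 4.6, -0.2], [3.1, 5.1, -0.1], [2.4, 5.5, -0.0]]
```

```bash
python3 -m handwheel '[[4.4,3.6,-0.3,0,12],[4.4,4,-0.2,0,12],[3.8,4.6,-0.1,0,12],[3.1,5.1,-0.1,0,12],[2.4,5.5,0,0,12]]'; python3 -c "
from h import *
plan2(10,6)"
```

```text
clock: 11.35
tcp_pos: [474.1, 168.1, 108.3]
tool_rot: [-0.205, 3.036, 0.07]
force: [9.5, 2.4, -5.4]
gripper_width: 16.9
clock 11.35 dial 173.8 rad 33.03 z 108.3 Fr -9.8 Fcw -0.0 Fz -5.4 yaw 97.8 w 16.9 tilt 0.095 0.052
[[-0.9, 7.2, 0.1], [-1.1, 7.0, 0.4], [-2.3, 6.7, 0.5], [-3.4, 6.2, 0.6], [-4.5, 5.5, 0.7], [-5.3, 4.6, 0.7]]
```

```bash
python3 -c "
from h import *
plan2(10,6,lead=0.2)"
```

```text
clock 11.35 dial 173.8 rad 33.03 z 108.3 Fr -9.8 Fcw -0.0 Fz -5.4 yaw 97.8 w 16.9 tilt 0.095 0.052
[[-0.9, 5.9, 0.1], [-0.8, 5.7, 0.3], [-1.8, 5.5, 0.4], [-2.7, 5.1, 0.5], [-3.6, 4.5, 0.5], [-4.3, 3.8, 0.6]]
```

```bash
python3 -m handwheel '[[-1.2,5.9,0.2,0,12],[-1,5.7,0.3,0,12],[-1.8,5.5,0.4,0,12],[-2.7,5.1,0.4,0,12],[-3.6,4.5,0.5,0,12],[-4.3,3.8,0.5,0,12]]'; python3 -c "
from h import *
plan2(10,6,lead=0.5)"
```

```text
clock: 11.95
tcp_pos: [482.1, 198.5, 108.3]
tool_rot: [-0.209, 3.042, 0.056]
force: [1.6, -2.8, 5.3]
gripper_width: 17.0
clock 11.95 dial -129.0 rad 32.73 z 108.3 Fr -3.1 Fcw -1.0 Fz 5.3 yaw 97.9 w 17.0 tilt 0.089 0.043
[[-5.5, 2.8, 0.4], [-5.5, 2.5, 0.6], [-5.9, 1.5, 0.6], [-6.0, 0.4, 0.6], [-6.0, -0.6, 0.5], [-5.8, -1.7, 0.5]]
```

```bash
python3 -m handwheel '[[-5.5,2.7,0.3,0,12],[-5.6,2.4,0.4,0,12],[-5.9,1.5,0.4,0,12],[-6,0.4,0.5,0,12],[-6,-0.6,0.4,0,12],[-5.8,-1.7,0.4,0,12]]'; python3 -c "
from h import *
plan2(10,6,lead=0.5)"
```

```text
clock: 12.55
tcp_pos: [510.1, 208.1, 108.5]
tool_rot: [-0.207, 3.055, 0.05]
force: [-0.5, 1.5, 4.0]
gripper_width: 17.3
clock 12.55 dial -74.7 rad 32.08 z 108.5 Fr 1.4 Fcw -0.7 Fz 4.0 yaw 97.8 w 17.3 tilt 0.076 0.038
[[-5.7, -2.2, 0.4], [-5.2, -3.1, 0.3], [-4.6, -3.9, 0.3], [-3.9, -4.7, 0.2], [-3.0, -5.3, 0.1], [-2.1, -5.7, 0.0]]
```

```bash
python3 -m handwheel '[[-5.7,-2,0.3,0,12],[-5.2,-3,0.3,0,12],[-4.6,-3.8,0.2,0,12],[-3.9,-4.7,0.2,0,12],[-3,-5.2,0.1,0,12],[-2.1,-5.7,0,0,12]]'; python3 -c "
from h import *
plan2(10,6,lead=0.5)"
```

```text
clock: 13.15
tcp_pos: [537.0, 184.1, 108.1]
tool_rot: [-0.206, 3.063, 0.044]
force: [-5.0, 0.6, 7.9]
gripper_width: 17.2
clock 13.15 dial -5.9 rad 31.91 z 108.1 Fr -4.7 Fcw -1.8 Fz 7.9 yaw 97.7 w 17.2 tilt 0.069 0.033
[[-0.2, -6.1, -0.5], [0.9, -6.0, -0.2], [2.0, -5.7, -0.3], [2.9, -5.3, -0.3], [3.8, -4.7, -0.4], [4.6, -4.0, -0.4]]
```

```bash
python3 -m handwheel '[[-0.2,-6.1,-0.5,0,12],[0.9,-6,-0.2,0,12],[2,-5.7,-0.2,0,12],[2.9,-5.3,-0.3,0,12],[3.8,-4.7,-0.3,0,12],[4.6,-4,-0.3,0,12]]'; python3 -c "
from h import *
plan2(10,5,lead=0.5)"
```

```text
clock: 13.75
tcp_pos: [524.7, 150.1, 108.0]
tool_rot: [-0.198, 3.068, 0.053]
force: [-4.6, 8.1, 4.6]
gripper_width: 17.3
clock 13.75 dial 62.9 rad 32.10 z 108.0 Fr -9.2 Fcw -0.9 Fz 4.6 yaw 97.4 w 17.3 tilt 0.064 0.039
[[5.6, -2.2, -0.9], [5.9, -1.3, -0.4], [6.1, -0.3, -0.4], [6.0, 0.8, -0.4], [5.8, 1.8, -0.3]]
```

```bash
python3 -m handwheel '[[5.6,-1.8,-0.6,0,12],[5.9,-1.2,-0.3,0,12],[6.1,-0.3,-0.3,0,12],[6,0.8,-0.3,0,12],[5.8,1.8,-0.3,0,12]]'; python3 -c "
from h import *
plan2(9,5,lead=1.2)"
```

```text
clock: 14.25
tcp_pos: [498.3, 145.2, 108.2]
tool_rot: [-0.197, 3.059, 0.056]
force: [3.9, -0.6, 0.6]
gripper_width: 17.1
clock 14.25 dial 112.3 rad 32.06 z 108.2 Fr -0.4 Fcw -3.9 Fz 0.6 yaw 97.5 w 17.1 tilt 0.073 0.041
[[5.5, 2.9, -0.7], [5.0, 3.6, -0.3], [4.4, 4.4, -0.2], [3.7, 5.0, -0.1], [2.8, 5.5, -0.0]]
```

```bash
python3 -m handwheel '[[5.5,2.9,-0.5,0,12],[5,3.6,-0.2,0,12],[4.4,4.4,-0.2,0,12],[3.7,5,-0.1,0,12],[2.8,5.5,0,0,12]]'; python3 -c "
from h import *
plan2(8,6,lead=1.5)"
```

```text
clock: 14.75
tcp_pos: [475.1, 165.5, 108.3]
tool_rot: [-0.199, 3.052, 0.059]
force: [9.9, -1.0, -4.5]
gripper_width: 17.2
clock 14.75 dial 169.0 rad 32.84 z 108.3 Fr -9.0 Fcw -4.2 Fz -4.5 yaw 97.5 w 17.2 tilt 0.080 0.044
[[-0.1, 6.1, 0.0], [-0.1, 6.0, 0.2], [-0.9, 5.9, 0.3], [-1.8, 5.7, 0.3], [-2.5, 5.4, 0.4], [-3.2, 5.0, 0.4]]
```

```bash
python3 -m handwheel '[[-0.4,6,0.1,0,12],[-0.3,5.5,0.2,0,12],[-1,5,0.2,0,12]]'; python3 -c "
from h import *
plan2(4,3,lead=1)"
```

```text
clock: 15.05
tcp_pos: [473.6, 181.0, 108.3]
tool_rot: [-0.202, 3.053, 0.052]
force: [8.0, -4.4, -1.6]
gripper_width: 17.3
clock 15.05 dial -163.6 rad 32.88 z 108.3 Fr -8.5 Fcw -3.2 Fz -1.6 yaw 97.6 w 17.3 tilt 0.079 0.039
[[-1.9, 2.8, 0.1], [-1.2, 3.0, 0.2], [-1.4, 2.9, 0.2]]
```

13.6° to go.

```bash
python3 -m handwheel '[[-1.9,3,0.1,0,12],[-1.4,3,0.2,0,12]]'; python3 -c "
from h import *
plan2(4,3,lead=1)"
```

```text
clock: 15.25
tcp_pos: [474.4, 185.3, 108.2]
tool_rot: [-0.203, 3.058, 0.044]
force: [6.6, -6.9, 2.5]
gripper_width: 17.0
clock 15.25 dial -155.9 rad 32.91 z 108.2 Fr -8.3 Fcw -4.8 Fz 2.5 yaw 97.6 w 17.0 tilt 0.075 0.033
[[-2.3, 2.5, -0.0], [-1.6, 2.8, 0.2], [-1.8, 2.7, 0.2]]
```

```bash
python3 -m handwheel '[[-2.3,3.3,0,0,12],[0,0,0,0,12]]'; python3 - <<'E'
from h import *
plan2(2,3,lead=1)
p,Rm,o=state()
c=vision.camera("wrist"); cv2.imwrite("pics/w6.png",cv2.resize(c["pixels"][:,:,::-1],None,fx=1.55,fy=1.55))
Tw=np.eye(4);Tw[:3,:3]=Rm;Tw[:3,3]=p; np.savez("w6.npz",**dict(c,T=Tw@c["hand_eye"]))
E
```

```text
clock: 15.45
tcp_pos: [475.3, 187.4, 108.4]
tool_rot: [-0.203, 3.06, 0.038]
force: [5.5, 1.0, -0.1]
gripper_width: 17.1
clock 15.45 dial -151.9 rad 32.74 z 108.4 Fr -4.9 Fcw 2.8 Fz -0.1 yaw 97.6 w 17.1 tilt 0.073 0.030
[[-1.7, 1.5, 0.1], [-1.1, 1.8, 0.1], [-1.1, 1.8, 0.1]]
```

View pics/w6.png

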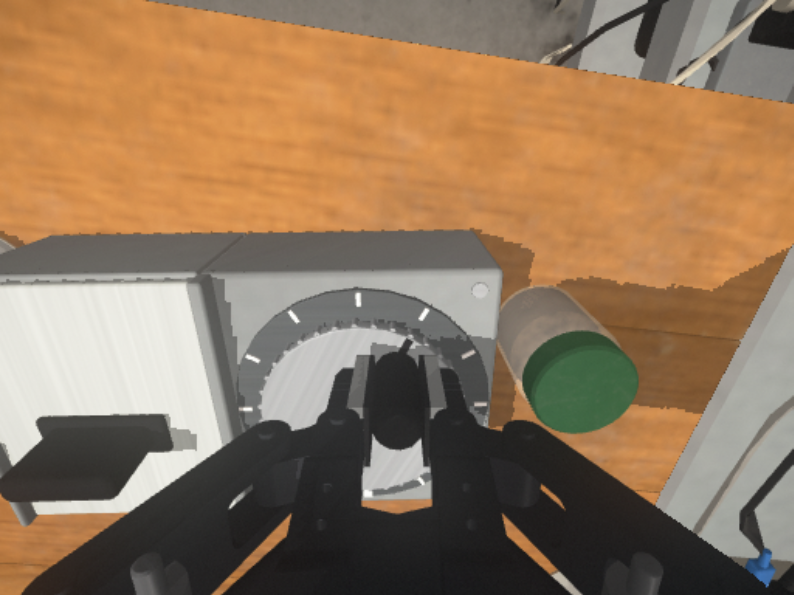

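The dial's pointer at px (405,345) aims at the 7 mark at (424,314): dial −151.9° against −150°, well inside 0.2 rad. Now the slow anticlockwise turn.

```bash
python3 -c "
from h import *
plan2(-5,7,lead=0.2)"
```

```text
clock 15.50 dial -151.8 rad 32.76 z 108.4 Fr -5.8 Fcw 0.8 Fz -0.5 yaw 97.6 w 16.9 tilt 0.073 0.030
[[0.6, -3.1, -0.2], [1.0, -2.8, -0.1], [0.8, -2.9, -0.1], [0.5, -2.9, -0.1], [0.3, -3.0, -0.1], [-0.0, -3.0, -0.1], [-0.3, -3.0, -0.0]]
```

```bash
python3 -m handwheel '[[0.8,-3.1,-0.2,0,12],[1,-2.8,-0.1,0,12],[0.8,-2.9,-0.1,0,12],[0.5,-2.9,-0.1,0,12],[0.3,-3,-0.1,0,12],[0,-3,-0.1,0,12],[-0.3,-3,0,0,12]]'; python3 -c "
from h import *
plan2(-5,7,lead=0.2)"
```

```text
clock: 16.2
tcp_pos: [474.6, 168.2, 108.3]
tool_rot: [-0.205, 3.057, 0.046]
force: [2.9, 4.2, -0.2]
gripper_width: 17.3
clock 16.20 dial 173.8 rad 32.56 z 108.3 Fr -3.8 Fcw 3.4 Fz -0.2 yaw 97.7 w 17.3 tilt 0.075 0.035
[[-1.1, -2.9, -0.2], [-0.7, -2.9, -0.0], [-1.0, -2.8, 0.0], [-1.2, -2.7, 0.0], [-1.5, -2.6, 0.1], [-1.7, -2.5, 0.1], [-1.9, -2.3, 0.1]]
```

```bash
python3 -m handwheel '[[-0.9,-3,-0.2,0,12],[-0.8,-3,0,0,12],[-1,-2.9,0,0,12],[-1.2,-2.8,0,0,12],[-1.5,-2.7,0,0,12],[-1.7,-2.6,0.1,0,12],[-1.9,-2.4,0.1,0,12]]'; python3 -c "
from h import *
plan2(-5,7,lead=0.5)"
```

```text
clock: 16.9
tcp_pos: [486.5, 150.5, 108.2]
tool_rot: [-0.203, 3.056, 0.052]
force: [0.4, 6.5, -1.0]
gripper_width: 17.3
clock 16.90 dial 135.5 rad 32.40 z 108.2 Fr -5.4 Fcw 3.6 Fz -1.0 yaw 97.7 w 17.3 tilt 0.076 0.039
[[-2.7, -1.9, -0.1], [-2.6, -2.0, 0.2], [-2.8, -1.7, 0.2], [-2.9, -1.5, 0.2], [-3.0, -1.2, 0.2], [-3.1, -1.0, 0.2], [-3.2, -0.7, 0.2]]
```

```bash
python3 -m handwheel '[[-2.6,-1.8,0,0,12],[-2.6,-1.9,0.1,0,12],[-2.7,-1.6,0.1,0,12]]'; python3 -c "
from h import *
plan2(-4,3,lead=0.5)"
```

```text
clock: 17.2
tcp_pos: [493.6, 146.5, 108.1]
tool_rot: [-0.202, 3.06, 0.054]
force: [0.5, 6.6, 0.9]
gripper_width: 17.0
clock 17.20 dial 120.9 rad 32.32 z 108.1 Fr -6.2 Fcw 2.1 Fz 0.9 yaw 97.6 w 17.0 tilt 0.072 0.040
[[-2.6, -1.0, -0.2], [-2.5, -1.1, 0.2], [-2.6, -0.9, 0.2]]
```

```bash
python3 -m handwheel '[[-2.5,-0.9,0,0,12],[-2.5,-0.9,0.1,0,12]]'; python3 -c "
from h import *
plan2(-4,3,lead=0.3)"
```

```text
clock: 17.4
tcp_pos: [497.4, 145.3, 108.1]
tool_rot: [-0.201, 3.063, 0.054]
force: [-1.9, 6.9, 2.4]
gripper_width: 16.8
clock 17.40 dial 113.9 rad 32.21 z 108.1 Fr -6.1 Fcw 3.7 Fz 2.4 yaw 97.6 w 16.8 tilt 0.069 0.040
[[-2.5, -0.7, -0.2], [-2.4, -0.7, 0.2], [-2.5, -0.6, 0.2]]
```

```bash
python3 -m handwheel '[[-2.5,-0.7,0,0,12],[-2.5,-0.5,0.1,0,12]]'; python3 -c "
from h import *
plan2(-4,3,lead=0.3)"
```

```text
clock: 17.6
tcp_pos: [500.5, 144.6, 108.1]
tool_rot: [-0.2, 3.068, 0.054]
force: [-1.2, 5.5, 3.3]
gripper_width: 17.0
clock 17.60 dial 108.2 rad 32.16 z 108.1 Fr -5.2 Fcw 2.1 Fz 3.3 yaw 97.5 w 17.0 tilt 0.064 0.039
[[-2.5, -0.5, -0.3], [-2.5, -0.5, 0.2], [-2.5, -0.3, 0.2]]
```

```bash
python3 -m handwheel '[[-2.7,-0.5,0,0,12],[-2.7,-0.4,0,0,12]]'; python3 -c "
from h import *
plan2(-4,3,lead=0.3)"
```

```text
clock: 17.8
tcp_pos: [503.5, 144.2, 108.1]
tool_rot: [-0.199, 3.074, 0.054]
force: [-1.6, 6.2, 2.4]
gripper_width: 17.1
clock 17.80 dial 102.9 rad 32.16 z 108.1 Fr -6.0 Fcw 2.1 Fz 2.4 yaw 97.5 w 17.1 tilt 0.059 0.039
[[-2.6, -0.3, -0.3], [-2.5, -0.3, 0.2], [-2.5, -0.1, 0.2]]
```

```bash
python3 -m handwheel '[[-3.2,-0.3,-0.1,0,12],[-3.2,-0.1,0,0,12]]'; python3 -c "
from h import *
plan2(-4,3,lead=0.3)"
```

```text
clock: 18.0
tcp_pos: [507.8, 144.3, 108.2]
tool_rot: [-0.199, 3.078, 0.054]
force: [0.7, 4.0, 0.9]
gripper_width: 16.9
clock 18.00 dial 95.2 rad 32.01 z 108.2 Fr -3.9 Fcw -0.9 Fz 0.9 yaw 97.4 w 16.9 tilt 0.054 0.038
[[-2.5, -0.1, -0.2], [-2.5, 0.1, 0.2], [-2.5, 0.3, 0.2]]
```

```bash
python3 -m handwheel '[[-3,0,-0.1,0,12],[-3,0.2,0,0,12]]'; python3 -c "
from h import *
plan2(-4,3,lead=0.3)"
```

```text
clock: 18.2
tcp_pos: [512.1, 144.8, 108.1]
tool_rot: [-0.198, 3.082, 0.053]
force: [-2.6, 5.6, 2.8]
gripper_width: 16.8
clock 18.20 dial 87.4 rad 32.06 z 108.1 Fr -6.0 Fcw 1.5 Fz 2.8 yaw 97.4 w 16.8 tilt 0.050 0.037
[[-2.5, 0.3, -0.2], [-2.5, 0.4, 0.1], [-2.5, 0.6, 0.2]]
```

```bash
python3 -m handwheel '[[-2.9,0.4,-0.1,0,12],[-2.9,0.6,0,0,12]]'; python3 -c "
from h import *
plan2(-4,3,lead=0.3)"
```

```text
clock: 18.4
tcp_pos: [514.1, 145.2, 108.0]
tool_rot: [-0.196, 3.092, 0.049]
force: [-7.2, 4.3, 7.2]
gripper_width: 17.3
clock 18.40 dial 83.8 rad 32.08 z 108.0 Fr -5.9 Fcw 6.0 Fz 7.2 yaw 97.3 w 17.3 tilt 0.041 0.034
[[-2.5, 0.5, -0.4], [-2.5, 0.6, 0.1], [-2.4, 0.8, 0.1]]
```

```bash
python3 -m handwheel '[[-2.5,0.6,-0.3,0,12]]'; python3 -c "
from h import *
plan2(-4,3,lead=0.3)"
```

```text
clock: 18.5
tcp_pos: [514.0, 145.3, 108.0]
tool_rot: [-0.195, 3.098, 0.047]
force: [-6.5, 4.6, 5.3]
gripper_width: 17.4
clock 18.50 dial 83.9 rad 32.03 z 108.0 Fr -6.1 Fcw 5.1 Fz 5.3 yaw 97.2 w 17.4 tilt 0.035 0.032
[[-2.5, 0.5, -0.3], [-2.5, 0.6, 0.1], [-2.4, 0.8, 0.1]]
```

Movement stopped at 83.9° (2.2 rad past 7) with about 5–6 N at the knob. That's close to the drag readings, so one more small probe, still far below 20 N.

```bash
python3 -m handwheel '[[-3.2,0.6,-0.3,0,12]]'; python3 -c "
from h import *
plan2(-4,3,lead=0.3)"
```

```text
clock: 18.6
tcp_pos: [514.2, 145.3, 108.0]
tool_rot: [-0.193, 3.105, 0.044]
force: [-7.3, 5.1, 5.9]
gripper_width: 17.3
clock 18.60 dial 83.6 rad 32.07 z 108.0 Fr -6.7 Fcw 5.8 Fz 5.9 yaw 97.1 w 17.3 tilt 0.028 0.030
[[-2.5, 0.5, -0.4], [-2.5, 0.6, 0.1], [-2.4, 0.8, 0.1]]
```

No movement again and the force stays low, so the lock has caught. Releasing.

```bash
python3 -m handwheel '[[0,0,0,0,12],[0,0,0,0,45],[0,0,0,0,45],[0,0,0,0,45],[0,0,-10,0,45],[0,0,-20,0,45],[0,0,-20,0,50],[0,0,-10,0,50],[0,0,0,0,50]]'; python3 - <<'E'
from h import *
p,Rm,o=state(); print(o['clock'],p,yawy(Rm),o['force'],Rm.round(3))
c=vision.camera("wrist"); cv2.imwrite("pics/w7.png",cv2.resize(c["pixels"][:,:,::-1],None,fx=1.55,fy=1.55))
Tw=np.eye(4);Tw[:3,:3]=Rm;Tw[:3,3]=p; np.savez("w7.npz",**dict(c,T=Tw@c["hand_eye"]))
E
```

```text
clock: 19.5
tcp_pos: [507.3, 137.7, 168.7]
tool_rot: [-0.186, 3.123, 0.032]
force: [0.2, -0.3, 0.1]
gripper_width: 49.9
19.5 [507.270159   137.7302999  168.74427283] 96.82342046004555 [ 0.21549972 -0.27751473  0.05839588] [[-0.993 -0.119  0.011]
 [-0.119  0.993  0.021]
 [-0.014  0.019 -1.   ]]
```

View pics/w7.png

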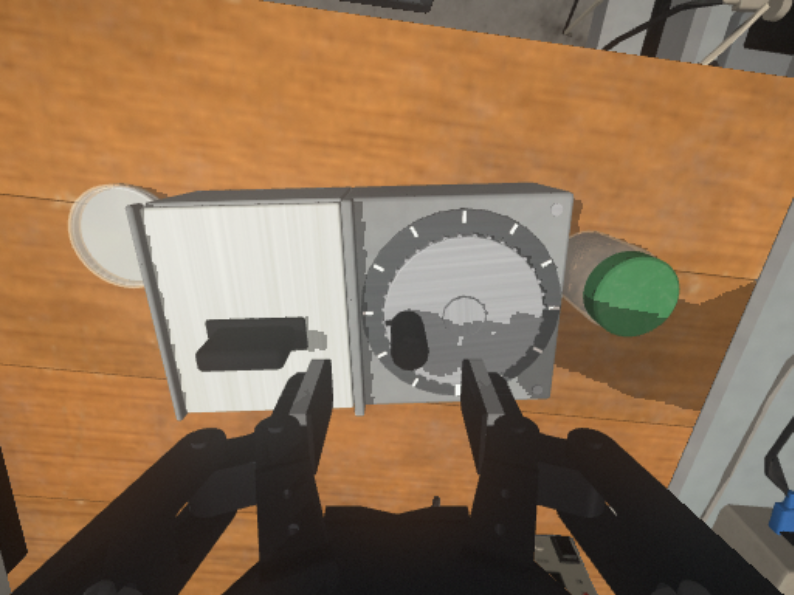

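The box still stands where it was. Knob top at px (410,350), tab top near (243,358). Locating the tab and planning the move.

```bash
python3 - <<'E'
from h import *
c=dict(np.load("w7.npz")); T=c["T"]; s=1.55; P=cloud(c,T)
v,u=np.mgrid[:384,:512]
m=(P[...,2]>103)&(P[...,2]<114)&(u>120)&(u<200)&(v>200)&(v<245); print(m.sum(),np.median(P[m],0),cv2.minAreaRect(P[m][:,:2].astype(np.float32)))
def q(x,y,z): return ray(c,T,(x+.5)/s-.5,(y+.5)/s-.5,z)
print(q(243,359,108),q(460,389,71),"hub",q(465,318,80))
p,Rm,o=state(); t=[533,62,125]; print(toT(p,Rm,t), toT(p,Rm,[533,62,101]))
E
```

```text
808 [531.46931204  62.24264532 106.50672761] ((532.6351928710938, 61.89396667480469), (11.962666511535645, 43.40243911743164), 7.674862384796143)
[530.68468096  64.3700481  108.        ] [559.0743683  184.90188066  71.        ] hub [507.85890205 177.3419255   80.        ]
[-16.4 -78.9  41.7] [-16.1 -79.4  65.7]
```

```bash
python3 -m handwheel '[[-4,-20,0,-1,75],[-4,-20,0,-0.4,75],[-4,-20,0,0,75],[-4,-19,10,0,75],[0,0,10,0,75],[0,0,5,0,75],[0,0,0,0,75]]'; python3 -c "
from h import *
p,Rm,o=state(); print(o['clock'],p,yawy(Rm),o['force'],Rm[:2,2],toT(p,Rm,[532.3,62,101]))"
```

```text
clock: 20.25
tcp_pos: [530.7, 59.0, 134.8]
tool_rot: [-0.226, 3.133, 0.027]
force: [-0.6, 0.2, -0.1]
gripper_width: 75.0
20.25 [530.72262055  59.00574442 134.82648319] 98.2701933381182 [-0.61619742  0.21142084 -0.11397686] [-0.00063445  0.01739195] [-1.9  2.2 33.9]
```

```bash
python3 -m handwheel '[[-2,2.2,10,0,75],[0,0.2,12,0,75],[0,0,8,0,75],[0,0,3,0,75],[0,0,0,0,75]]'; python3 -c "
from h import *
p,Rm,o=state(); print(o['clock'],p,yawy(Rm),o['force'],Rm[:2,2],toT(p,Rm,[532.3,62,101]))"
```

```text
clock: 20.75
tcp_pos: [531.8, 64.6, 98.6]
tool_rot: [0.232, -3.132, -0.027]
force: [0.4, 0.2, -0.1]
gripper_width: 75.0
20.75 [531.82661656  64.60684811  98.57789246] 98.46815391970016 [ 0.41337612  0.23917039 -0.12957672] [-0.00168393  0.01702556] [-0.1 -2.6 -2.5]
```

```bash
python3 -m handwheel '[[0,-2.6,-2,0,60],[0,0,0,0,52],[0,0,0,0,52],[0,0,0,0,50],[0,0,0,0,50]]' 20; python3 -c "
from h import *
p,Rm,o=state(); print(o['clock'],p,yawy(Rm),o['force'],Rm[:2,2],toT(p,Rm,[532.3,62,101]))"
```

```text
clock: 21.25
tcp_pos: [533.1, 62.0, 102.1]
tool_rot: [-0.232, 3.13, 0.028]
force: [-0.2, 0.5, 0.5]
gripper_width: 49.9
21.25 [533.14676828  61.95344298 102.07669154] 98.47850526966498 [-0.1970042   0.50644266  0.53926608] [0.00120606 0.01790974] [0.8 0.2 1.1]
```

```bash
python3 -m handwheel '[[0,0,0.5,0,46],[0,0,0,0,42],[0,0,0,0,38],[0,0,0,0,38],[0,0,0,0,38]]' 25; python3 -c "
from h import *
p,Rm,o=state(); print(o['clock'],p,yawy(Rm),o['force'],Rm[:2,2],toT(p,Rm,p+np.array([-85*np.cos(YAW),-85*np.sin(YAW),0])))"
```

```text
clock: 21.75
tcp_pos: [533.2, 62.0, 101.9]
tool_rot: [-0.232, 3.13, 0.028]
force: [-0.5, -0.1, -0.1]
gripper_width: 43.5
21.75 [533.2115674   62.0040202  101.91033811] 98.48632089787229 [-0.51595832 -0.11042444 -0.07293866] [0.00160927 0.0178455 ] [85.   0.4 -0.4]
```

Tab gripped (43.5 mm, almost no side force). Gentle first pull.

```bash
python3 -m handwheel '[[3,0,0,0,38],[4,0,0,0,38],[4,0,0,0,38]]'; python3 -c "
from h import *
p,Rm,o=state(); print(o['clock'],p,yawy(Rm),o['force'],o['gripper_width'])"
```

```text
clock: 22.05
tcp_pos: [523.2, 60.6, 101.9]
tool_rot: [-0.232, 3.127, 0.028]
force: [2.5, 0.5, -0.2]
gripper_width: 43.3
22.05 [523.22103409  60.60264602 101.94075407] 98.48917929645137 [ 2.50710149  0.50209597 -0.23017433] 43.27432996295911
```

It's unlocked: 10 mm of travel at about 2.5 N. Continuing.

```bash
python3 -m handwheel '[[8,0,0,0,38],[8,0,0,0,38],[8,0,0,0,38],[8,0,0,0,38],[8,0,0,0,38],[8,0,0,0,38],[8,0,0,0,38]]'; python3 -c "
from h import *
p,Rm,o=state(); print(o['clock'],p,yawy(Rm),o['force'],o['gripper_width'],Rm[:2,2],np.hypot(*(p[:2]-[533.2,62])))"
```

```text
clock: 22.75
tcp_pos: [463.3, 52.0, 101.9]
tool_rot: [-0.232, 3.125, 0.03]
force: [1.8, 0.5, -0.9]
gripper_width: 43.3
22.75 [463.31157079  52.00389825 101.94005673] 98.49026245925761 [ 1.80765433  0.4970159  -0.8911249 ] 43.341669885034115 [0.00666982 0.01959521] 70.59967838587052
```

```bash
python3 -m handwheel '[[3,0,0,0,38],[3,0,0,0,38],[2,0,0,0,38]]'; python3 -c "
from h import *
p,Rm,o=state(); print(o['clock'],p,yawy(Rm),o['force'],o['gripper_width'],Rm[:2,2],np.hypot(*(p[:2]-[533.2,62])))"
```

```text
clock: 23.05
tcp_pos: [453.6, 50.6, 101.9]
tool_rot: [-0.232, 3.125, 0.03]
force: [1.5, 1.0, -0.3]
gripper_width: 43.2
23.05 [453.55241433  50.59826388 101.89894131] 98.50072811618917 [ 1.47345008  0.99260996 -0.31758056] 43.1662858950453 [0.0060004  0.01955167] 80.4595394548316
```

```bash
python3 -m handwheel '[[2,0,0,0,38],[2,0,0,0,38],[2,0,0,0,38]]'; python3 -c "
from h import *
p,Rm,o=state(); print(o['clock'],p,yawy(Rm),o['force'],o['gripper_width'],Rm[:2,2],np.hypot(*(p[:2]-[533.2,62])))"
```

```text
clock: 23.35
tcp_pos: [448.9, 50.0, 102.0]
tool_rot: [-0.233, 3.122, 0.031]
force: [8.2, -1.8, -7.4]
gripper_width: 43.8
23.35 [448.90440782  50.0275229  101.99672271] 98.52756416549367 [ 8.16954576 -1.79990852 -7.44346767] 43.84383474575698 [0.00939979 0.02024682] 85.14157073994791
```

End stop at 85.1 mm. Relax, release, rise and check.

```bash
python3 -m handwheel '[[0.5,0,0,0,38],[0,0,0,0,60],[0,0,0,0,66],[0,0,0,0,66],[0,0,-10,0,66],[0,0,-25,0,66],[0,0,-35,0,66],[0,0,-35,0,66],[0,0,-30,0,66],[0,0,0,0,66]]'; python3 - <<'E'
from h import *
p,Rm,o=state(); print(o['clock'],p,o['force'])
for n in("wrist","top"):
    c=vision.camera(n); im=c["pixels"][:,:,::-1]
    if n=="top": im=cv2.resize(im[150:245,130:300],None,fx=4.7,fy=4.7,interpolation=cv2.INTER_CUBIC); T=c["T"]
    else:
        im=cv2.resize(im,None,fx=1.55,fy=1.55); Tw=np.eye(4);Tw[:3,:3]=Rm;Tw[:3,3]=p; T=Tw@c["hand_eye"]
    cv2.imwrite(f"pics/end_{n}.png",im); np.savez(f"end_{n}.npz",**dict(c,T=T))
E
```

```text
clock: 24.35
tcp_pos: [444.8, 45.5, 244.3]
tool_rot: [-0.233, 3.129, 0.026]
force: [0.4, 0.4, 0.3]
gripper_width: 66.2
24.35 [444.75260132  45.47824714 244.27217992] [0.40614095 0.39788635 0.29638403]
```

View pics/end_wrist.png

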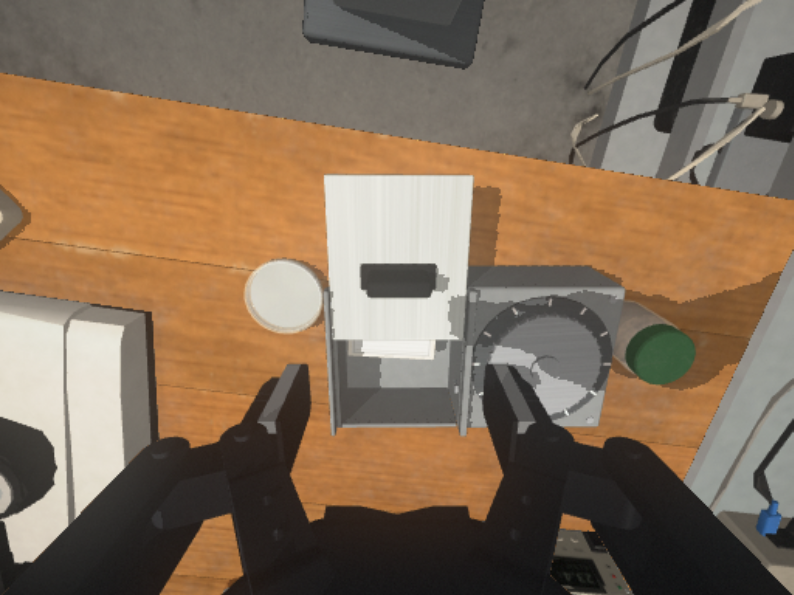

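View pics/end_top.png

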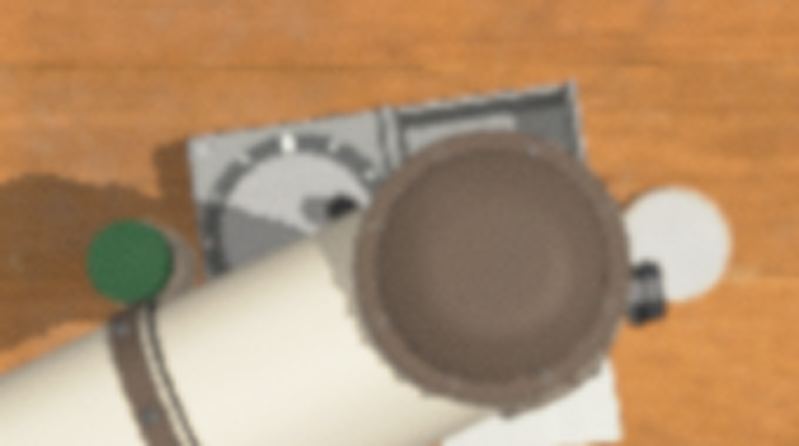

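The cover stands open over the compartment (tab at px (399,280)), with the jar and dish where they were. Measuring the final travel and box position.

```bash
python3 - <<'E'
from h import *
c=dict(np.load("end_wrist.npz")); P=cloud(c,c["T"]); s=1.55
v,u=np.mgrid[:384,:512]
m=(P[...,2]>103)&(P[...,2]<114)&(u>225)&(u<290)&(v>160)&(v<200); k=cv2.minAreaRect(P[m][:,:2].astype(np.float32)); print(k, np.subtract(k[0],[532.6,61.9])@[np.cos(YAW),np.sin(YAW)])
print("jar",P[int(353/s),int(660/s)],"dish",P[int(296/s),int(285/s)])
def q(x,y,z): return ray(c,c["T"],(x+.5)/s-.5,(y+.5)/s-.5,z)
# 5,6,7,9,4 marks
a=q(550,301,71);print("6 mark",a, "expected",C-54*np.array([np.cos(YAW),np.sin(YAW)]))
E
```

```text
((448.29571533203125, 49.12651824951172), (11.108789443969727, 43.90748596191406), 8.249956130981445) -85.2642452098184
jar [483.42955805 269.40215515  69.97385774] dish [499.32104593 -46.64619401  13.9558087 ]
6 mark [452.80873188 168.56706588  71.        ] expected [452.65208353 168.59803758]
```

Travel is 85.3 mm and the 6 mark is within 0.2 mm of where it should be, so the box hasn't moved. Handing in.

```bash
python3 -c "
from station import job_done
print(job_done())"
```

```text
the job is handed in; nothing more can be done
None
```

The lockbox is open: I dialled the combination, slid the cover out to its end stop, let go of everything and handed the job in at about 24.5 s.

- **Dialling:** I turned anticlockwise past 4 and stopped on the second arrival at about 120° (mark at 120°). I then turned clockwise past 7 and stopped on the second arrival at about −152° (mark at −150°). The slow anticlockwise turn caught after about 2.2 rad.
- **At the catch:** the knob force read about 6 N when it stopped. I then made two more small pushes, about 6 N or less each, to be sure it had caught rather than stalled on drag. That is well below 20 N, but it is slightly more than stopping at once.
- **Final checks:**
  - The cover measured 85.3 mm open, against 85 mm at the stop.
  - The 6 o'clock mark was within 0.2 mm of its predicted place, so the box did not shift.
  - The dish read within 3 mm of its first position. The jar looked unmoved in the picture; my only final figure for it is a single depth point on its lid, which read 10 mm off in y, so it does not confirm the position.
  - I did not check the timer at the end, but nothing went near it.
- **What went less well:** twice during the fast turns my path cut inward and loaded the knob, reading about 14 N and later about 24 N. The second is within the 15–30 N at which the box can slide. I eased it off and used shorter steps. The tool also tilted up to about 6° while turning.

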